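# Sweep the sprung rest pads

## Task

Check that the five white sprung pads of the curved fixture move freely: with the tips of the shut fingers, stroke along the row from the pad next to the red marker to the pad next to the blue marker, gently dipping each pad in turn by a few millimetres, none of them right down, and keeping low as you follow the curve from pad to pad. Finish while still holding the last pad, the one next to the blue marker, dipped by a few millimetres, with the others back up. Leave the markers and the tools around where they are.

Things in the scene. Friction and masses are not known exactly. Their poses are not given: they have to be found in the camera images.
- fixture: curved fixture fixed to the bench: grey arc-shaped plate 74 mm wide, 16 mm thick, 330 mm long, with a row of five white sprung pads along its middle on an arc of 300 mm radius. Origin on the bench under the middle pad; z up, y along the row towards pad1, the ends curve to -x. Pad x,y in mm: pad1 -20.6,109.5; pad2 -5.2,55.7; pad3 0,0; pad4 -5.2,-55.7; pad5 -20.6,-109.5. Nothing else fixed on it is over 23 mm high
- end_a (a point): marker seat at pad1's end of the plate, on its top (16 mm above the bench), 44 mm beyond pad1 along the row; the red or the blue marker stands here
- end_b (a point): marker seat at pad5's end of the plate, 44 mm beyond pad5; the other marker stands here
- red_marker: loose red button, 26 mm wide and 14 mm high, standing on the plate beyond one end of the row (at end_a or end_b): the sweep starts at the pad next to it. Origin at the centre of its underside
- blue_marker: loose blue button of the same size beyond the other end of the row: the sweep ends on the pad next to it. Origin at the centre of its underside
- steel_block: loose grey steel block 45x60x28 mm on the bench, a bystander, in front of the drill press (its fixed table overhangs the bench beyond x = 0.6 m, right of y = -0.15 m: keep arm and gripper away from there); origin at the centre of its underside
- tape_measure: loose yellow tape measure 37x74x64 mm behind the fixture, a bystander; origin at the centre of its underside
- pliers: loose red-handled pliers, 193 mm long, behind the fixture, a bystander; origin at the centre of their underside
- spanner_short: loose spanner, 136 mm long, left of the fixture, a bystander; origin at the centre of its underside
- pad1_top (a point): highest point of pad 1, 44 mm above the bench at rest, moves with the pad. The pad is a white shallow dome (41 mm wide, 32 mm dome radius, flank sloping by at most 35 degrees over its upper 5.5 mm) on a stem; the pads are 56 mm apart along the arc, pad1 at the fixture's +y end, pad5 at its -y end
- pad1 (a joint): how far pad 1 is pressed straight down, m: 0 up, 0.012 right down. Springs back by itself; 1.5 N to start, 2.5 N at 4 mm, 4.5 N at 12 mm
- pad2_top (a point): highest point of pad 2, 44 mm above the bench at rest, moves with the pad. The pad is a white shallow dome (41 mm wide, 32 mm dome radius, flank sloping by at most 35 degrees over its upper 5.5 mm) on a stem; the pads are 56 mm apart along the arc, pad1 at the fixture's +y end, pad5 at its -y end
- pad2 (a joint): how far pad 2 is pressed straight down, m: 0 up, 0.012 right down. Springs back by itself; 1.5 N to start, 2.5 N at 4 mm, 4.5 N at 12 mm
- pad3_top (a point): highest point of pad 3, 44 mm above the bench at rest, moves with the pad. The pad is a white shallow dome (41 mm wide, 32 mm dome radius, flank sloping by at most 35 degrees over its upper 5.5 mm) on a stem; the pads are 56 mm apart along the arc, pad1 at the fixture's +y end, pad5 at its -y end
- pad3 (a joint): how far pad 3 is pressed straight down, m: 0 up, 0.012 right down. Springs back by itself; 1.5 N to start, 2.5 N at 4 mm, 4.5 N at 12 mm
- pad4_top (a point): highest point of pad 4, 44 mm above the bench at rest, moves with the pad. The pad is a white shallow dome (41 mm wide, 32 mm dome radius, flank sloping by at most 35 degrees over its upper 5.5 mm) on a stem; the pads are 56 mm apart along the arc, pad1 at the fixture's +y end, pad5 at its -y end
- pad4 (a joint): how far pad 4 is pressed straight down, m: 0 up, 0.012 right down. Springs back by itself; 1.5 N to start, 2.5 N at 4 mm, 4.5 N at 12 mm
- pad5_top (a point): highest point of pad 5, 44 mm above the bench at rest, moves with the pad. The pad is a white shallow dome (41 mm wide, 32 mm dome radius, flank sloping by at most 35 degrees over its upper 5.5 mm) on a stem; the pads are 56 mm apart along the arc, pad1 at the fixture's +y end, pad5 at its -y end
- pad5 (a joint): how far pad 5 is pressed straight down, m: 0 up, 0.012 right down. Springs back by itself; 1.5 N to start, 2.5 N at 4 mm, 4.5 N at 12 mm
- line1: yellow line across the plate's top, 36 mm long, midway between pad1 and pad2; origin at its middle, 16 mm above the bench; x along the line (across the row), y along the row towards pad1, z up
- line2: yellow line across the plate's top, 36 mm long, midway between pad2 and pad3; origin at its middle, 16 mm above the bench; x along the line (across the row), y along the row towards pad1, z up
- line3: yellow line across the plate's top, 36 mm long, midway between pad3 and pad4; origin at its middle, 16 mm above the bench; x along the line (across the row), y along the row towards pad1, z up
- line4: yellow line across the plate's top, 36 mm long, midway between pad4 and pad5; origin at its middle, 16 mm above the bench; x along the line (across the row), y along the row towards pad1, z up

How it is judged:
By the outcome, as a careful person would: the job done as asked, in the order asked, and still so for the second after the job is handed in, while the arm keeps its last pose, push and grip.
It also fails if it takes over 48 s, if anything falls off the work surface, if the arm or the gripper's body presses on something with over 40 N, if the wrist force passes 120 N, or if a joint passes its speed limit or range.

## Robot

A 6-joint arm with a two-finger parallel gripper is mounted at the origin on a cart in front of the work surface, level with it; the furniture and walls round the work are solid. World frame = base frame: x ahead of the robot, y to its left, z up, the work surface at z = 0. Lengths are in m, angles in rad, forces in N, time in s.
With the tool pointing down it reaches from about 0.25 to 0.725 m from the base axis. Payload 4 kg.
Tool frame: the origin (TCP) lies midway between the tips of the shut fingers; the grasp point (between the pads) lies 19 mm behind it; z points along the fingers, y is the direction in which the jaws open and shut (so a half turn about z gives the same grasp; the last joint's range is limited). The gripper opens to 85 mm and grips with 20 to 120 N. Pads are 22 mm wide; open, the fingers measure 114 mm over their backs; the gripper's body (76 mm by 85 mm) begins 54 mm behind the grasp point. The pads swing forward as they close: fully open they stand 13 mm farther back than shut.
Start: joints at [1.309, 0.241, 0.005, 1.335, 0, 1.571], TCP at [0.129, 0.483, 0.231] pointing down, gripper open.
Joint ranges: [-2.72, 2.72], [-1.05, 1.87], [-1.09, 1.28], [-1.99, 2.15], [-1.42, 1.44], [-3.14, 3.14]. Speed limits (rad/s): [2.79, 2.79, 3.14, 3.14, 3.14, 3.14].

## Interface

Orientations are given as a unit quaternion [x, y, z, w].
In Python, from workcell import monitor, cams, order gives the robot as it stands.
- The arm moves only by the tool send_rows, never from a script. Its argument "moves" is a list of rows, each a list of 4 numbers: the shift along the tool's x, y, z as a fraction of full scale, then the turn about the tool's z as a fraction of full scale. A call has 1 to 20 rows; each row shifts and turns the commanded pose from where the row before left it, along the tool's axes as they then stand; what a row does not reach is not made up. Full scale, the value 1, is 100 cm for a shift and 0.1 rad for a turn. A row lasts 1/10 s, in which the tool goes at most 50 mm and 8.59 degrees, less where a joint would pass 70% of its speed; a pose out of reach is approached as far as the arm can. A call with a number of a shift or a turn outside -1 to 1 is refused whole. A call with a gripper value outside its range is refused whole. "claw" is the gripper's target within -1 to 1 (fully open at 1, half-way at 0, shut at -1), set as the call begins (left out, the last holds). The fingers move at their own pace and stop on an object; the grip force is fixed at half the most. Time passes only in rows, so rows that do not move let the fingers close. It gives the time, the measured TCP pose, the force and the opening at its end, in the units of the state.
- monitor.get_obs(): the state, without advancing time (a new reading comes with each control period).
- cams.camera(name): name is "side" or "top"; returns (picture, depth): 384x512x3 uint8, blue, green, red; 384x512 float32, m along the optical axis (not along the pixel's ray), 0 where there is no reading.
- cams.camera_info(name): a dict with "intrinsics" (3x3 intrinsics, pixels), "T" (4x4, takes a point from camera to world coordinates). Camera axes: x right, y up, looking along -z (the intrinsics and any distortion apply to the point x, -y, -z); pixel columns grow to the right and rows downward; lengths in m; the calibration is good to about 2 mm. A picture is of the moment at which its call begins. camera_info takes no time and is no camera call.
- order.job_done(): hands the job in, once; it reports no verdict.
The state is a dict: "clock": time; "joint_pos": joint angles; "joint_vel": joint speeds; "tau": joint torques, N m; "eef_pos": TCP position; "tool_rot": TCP orientation; "ft_force": force on the tool from outside, world axes, zero at the start; "ft_torque": the same for the moment, N m; "grip_width": finger opening in m.
Only numpy, scipy, OpenCV 4.12 (cv2) and the standard library are available. Lean on these libraries where they do the work, as an engineer would, in place of code of your own. Each camera call takes 0.05 s, during which the arm holds its last target.

## Working session

There is one attempt and no reset: what is moved stays moved. The work goes in short steps, Python scripts to look and compute and a tool call to move; the robot and the scene stay as the last step left them, time stands still between calls to the robot, and variables do not carry over. Pictures are saved under pics/ and viewed, and the job is handed in when it is done.

Besides the shell and the picture viewer there is one more tool, called after "Emit:" as a command line: name --pt "numbers of a row" for each row, then --argument value for the rest. send_rows: Moves the arm, as the interface text tells. Its arguments: {"type":"object","properties":{"moves":{"type":"array","items":{"type":"array","items":{"type":"number","minimum":-1,"maximum":1}}},"claw":{"type":"number"}},"required":["moves"]}

```bash
ls; mkdir -p pics
python3 - <<'E'
from workcell import monitor,cams,order
import cv2,numpy as np
print(monitor.get_obs())
for n in("side","top"):
    p,d=cams.camera(n);i=cams.camera_info(n)
    cv2.imwrite(f"pics/{n}0.png",p);np.savez(f"{n}0.npz",p=p,d=d,K=i["intrinsics"],T=i["T"]);print(n,i)
E
```

```text
pics
{'clock': 0.0, 'joint_pos': array([1.30896738e+00, 2.41437011e-01, 3.70775138e-03, 1.33519720e+00,
       1.65361421e-05, 1.57081383e+00]), 'joint_vel': array([-0.00036085,  0.00088807,  0.00036452,  0.00043444,  0.00071321,
       -0.00123301]), 'tau': array([-1.02336141e-04, -3.72318935e+01,  2.52406472e+01,  1.68982957e-02,
       -1.79780704e-05,  3.12345733e-06]), 'eef_pos': array([0.12925339, 0.48234256, 0.23039467]), 'tool_rot': array([ 1.30549456e-01,  9.91441226e-01, -1.05487386e-03, -1.47222669e-04]), 'ft_force': array([-0.55253265, -0.62891689,  0.16392423]), 'ft_torque': array([-0.03610825, -0.00142849,  0.03670424]), 'grip_width': 0.0852765179767299}
side {'intrinsics': array([[436.1960697 ,   0.        , 257.39604596],
       [  0.        , 436.1960697 , 197.7745006 ],
       [  0.        ,   0.        ,   1.        ]]), 'T': array([[-0.80954231,  0.35863551, -0.46478148, -0.03660137],
       [-0.58682924, -0.47208326,  0.65785168,  0.99204473],
       [ 0.01651341,  0.80530613,  0.59262918,  0.88894731],
       [ 0.        ,  0.        ,  0.        ,  1.        ]])}
top {'intrinsics': array([[393.90343669,   0.        , 251.80330721],
       [  0.        , 393.90343669, 190.16835179],
       [  0.        ,   0.        ,   1.        ]]), 'T': array([[-1.55172190e-01,  9.65875361e-01, -2.07379792e-01,
         3.91178968e-01],
       [-9.87887421e-01, -1.51675031e-01,  3.27586352e-02,
         5.70509999e-02],
       [ 1.86422154e-04,  2.09951118e-01,  9.77711866e-01,
         1.08883268e+00],
       [ 0.00000000e+00,  0.00000000e+00,  0.00000000e+00,
         1.00000000e+00]])}
```

View pics/top0.png

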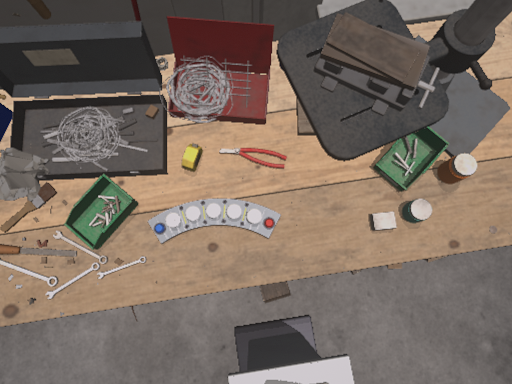

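View pics/side0.png

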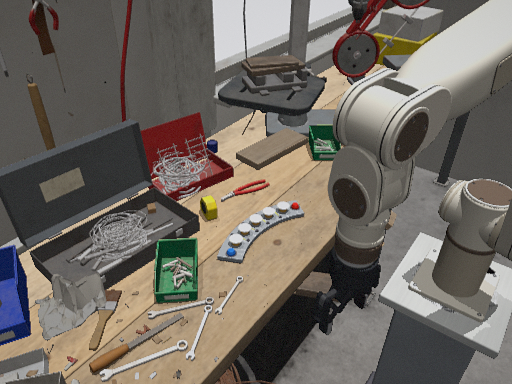

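```bash
cat > h.py <<'E'
import numpy as np,cv2
def load(n):
    z=np.load(n+".npz");return z["p"],z["d"],z["K"],z["T"]
def proj(P,K,T):
    c=(np.asarray(P)-T[:3,3])@T[:3,:3]; u=K@np.array([c[0],-c[1],-c[2]]);return u[:2]/u[2]
def ray(uv,K,T,z):
    r=np.linalg.inv(K)@[uv[0],uv[1],1]; r=T[:3,:3]@(r*[1,-1,-1]); s=(z-T[2,3])/r[2]; return T[:3,3]+s*r
E
python3 - <<'E'
from h import *
for n,roi in(("top0",(140,180,290,250)),("side0",(210,190,310,270))):
    p,d,K,T=load(n)
    print(n,"tcp",proj([.129,.483,.231],K,T),"base",proj([0,0,0],K,T))
    x0,y0,x1,y1=roi
    hsv=cv2.cvtColor(p,cv2.COLOR_BGR2HSV)
    cv2.imwrite(f"pics/{n}z.png",cv2.resize(p[y0:y1,x0:x1],None,fx=5,fy=5,interpolation=cv2.INTER_CUBIC))
    H,S,V=cv2.split(hsv)
    for nm,m,z in(("white",(S<40)&(V>205),.042),("red",((H<8)|(H>172))&(S>140),.03),("blue",(H>95)&(H<130)&(S>120),.03)):
        mm=np.zeros_like(H);mm[y0:y1,x0:x1]=m[y0:y1,x0:x1]
        k,_,st,c=cv2.connectedComponentsWithStats(mm)
        for i in range(1,k):
            if st[i,4]>15:
                u,v=c[i];print(nm,st[i],c[i].round(1),ray(c[i],K,T,z).round(4),"dep",d[int(v),int(u)])
E
```

```text
top0 tcp [ 57.37121386 444.76783509] base [298.51993644 429.1457339 ]
white [206 204  15  13 147] [213.1 209.8] [0.5759 0.1333 0.042 ] dep 1.0600407
white [228 204  13  14 146] [233.9 210.7] [0.5648 0.0782 0.042 ] dep 1.0575086
white [186 206  14  14 144] [192.5 212.6] [0.577  0.1887 0.042 ] dep 1.0552661
white [248 209  14  14 150] [254.2 215.5] [0.5437 0.0264 0.042 ] dep 1.0527562
white [166 213  14  14 148] [172.5 219.3] [0.5673 0.2439 0.042 ] dep 1.0506737
red [265 219   8   8  54] [268.7 222.6] [ 0.5202 -0.0097  0.03  ] dep 1.0640185
blue [155 224   9   9  61] [159.2 227.9] [0.5518 0.2841 0.03  ] dep 1.0603013
side0 tcp [341.06818473 322.98505183] base [453.4838433  283.23868211]
white [277 202  13   7  68] [282.9 204.9] [0.5397 0.0334 0.042 ] dep 1.398198
white [263 207  12   8  72] [268.4 210.2] [0.5609 0.0846 0.042 ] dep 1.3820033
white [250 214  12   8  78] [255.3 217.6] [0.5721 0.1395 0.042 ] dep 1.3526102
white [238 223  13   9  82] [244.2 226.9] [0.5728 0.1952 0.042 ] dep 1.3094561
white [229 234  14   9  95] [235.6 238. ] [0.5624 0.2499 0.042 ] dep 1.2650305
red [234 190  24   5  73] [243.2 191.5] [0.6963 0.0386 0.03  ] dep 1.5118158
red [292 203   7   6  36] [294.7 205.7] [5.15e-01 4.00e-04 3.00e-02] dep 1.4187816
blue [227 248   9   8  58] [230.8 251.7] [0.5456 0.2936 0.03  ] dep 1.2463986
```

Run:
```python
from h import *
L=np.array([[-20.6,109.5],[-5.2,55.7],[0,0],[-5.2,-55.7],[-20.6,-109.5]])/1000
A=np.array([[.5673,.2439],[.577,.1887],[.5759,.1333],[.5648,.0782],[.5437,.0264]])
B=np.array([[.5624,.2499],[.5728,.1952],[.5721,.1395],[.5609,.0846],[.5397,.0334]])
th=154/300-0.0; 
a5=np.arcsin(.1095/.3); a=a5+.044/.3; E=np.array([[-.3+.3*np.cos(a),.3*np.sin(a)]]); E2=E*[1,-1]
def fit(L,Q):
    U,_,Vt=np.linalg.svd((L-L.mean(0)).T@(Q-Q.mean(0)));R=(U@Vt).T;t=Q.mean(0)-R@L.mean(0);return R,t
for Q in(A,B):
    R,t=fit(L,Q);print(t,np.arctan2(R[1,0],R[0,0]),((L@R.T+t-Q)*1000).round(1).tolist(),"markers",E@R.T+t,E2@R.T+t)
R,t=fit(L,A)
p,d,K,T=load("top0")
vv,uu=np.mgrid[150:280,130:310]
dd=d[150:280,130:310]
c=np.stack([(uu-K[0,2])/K[0,0]*dd,-(vv-K[1,2])/K[1,1]*dd,-dd],-1)
W=c@T[:3,:3].T+T[:3,3]
for q in L@R.T+t:
    m=(np.hypot(W[...,0]-q[0],W[...,1]-q[1])<.025)
    m1=m&(W[...,2]>.032)
    print(q.round(4),m.sum(),W[m1].mean(0).round(4),np.percentile(W[m][:,2],[50,80,90,97]).round(4), "centroid of >.037",W[m&(W[...,2]>.036)].mean(0).round(4))
m=(abs(W[...,0]-.45)<.03);print("bench z",np.median(W[m][:,2]), W[m][:,2].std())
p2,d,K,T=load("side0")
vv,uu=np.mgrid[150:290,190:330]
dd=d[150:290,190:330]
c=np.stack([(uu-K[0,2])/K[0,0]*dd,-(vv-K[1,2])/K[1,1]*dd,-dd],-1)
W=c@T[:3,:3].T+T[:3,3]
for q in L@R.T+t:
    m=(np.hypot(W[...,0]-q[0],W[...,1]-q[1])<.03)
    m1=m&(W[...,2]>.036);print("side",m1.sum(),W[m1].mean(0).round(4),np.percentile(W[m][:,2],[50,90,97]).round(4))
```

```text
[0.57599948 0.132984  ] -0.10835161853629129 [[0.1, 0.2], [-0.1, 0.2], [0.1, -0.3], [0.0, -0.0], [-0.0, -0.0]] markers [[0.55266156 0.28554441]] [[ 0.52040521 -0.01099036]]
[0.57184313 0.13943805] -0.10503316492043567 [[0.4, 0.6], [-0.3, 0.2], [-0.3, -0.1], [-0.1, -0.0], [0.2, -0.7]] markers [[0.54799908 0.29192018]] [[ 0.51672694 -0.00472   ]]
[0.5674 0.2441] 267 [0.5663 0.2452 0.04  ] [0.0374 0.0417 0.0435 0.0448] centroid of >.037 [0.5668 0.2446 0.0407]
[0.5769 0.1889] 259 [0.576  0.1901 0.0402] [0.0381 0.0421 0.0434 0.0448] centroid of >.037 [0.5761 0.1903 0.0408]
[0.576 0.133] 258 [0.5752 0.1345 0.04  ] [0.0379 0.0416 0.0431 0.0446] centroid of >.037 [0.575  0.1345 0.0405]
[0.5648 0.0782] 256 [0.5642 0.08   0.0402] [0.0383 0.0417 0.0437 0.0449] centroid of >.037 [0.5643 0.0795 0.0407]
[0.5437 0.0264] 256 [0.5432 0.0281 0.0402] [0.0382 0.042  0.0432 0.045 ] centroid of >.037 [0.5434 0.0287 0.0407]
bench z -0.0002717484127419123 0.002170124311286252
side 94 [0.5633 0.2482 0.041 ] [0.019  0.0426 0.0448]
side 86 [0.5739 0.1935 0.0409] [0.0202 0.0426 0.0445]
side 76 [0.5732 0.1372 0.041 ] [0.0197 0.0428 0.0444]
side 77 [0.5611 0.0837 0.0412] [0.0187 0.0432 0.0447]
side 70 [0.5414 0.0309 0.041 ] [0.0193 0.0422 0.0449]
```

View pics/top0z.png

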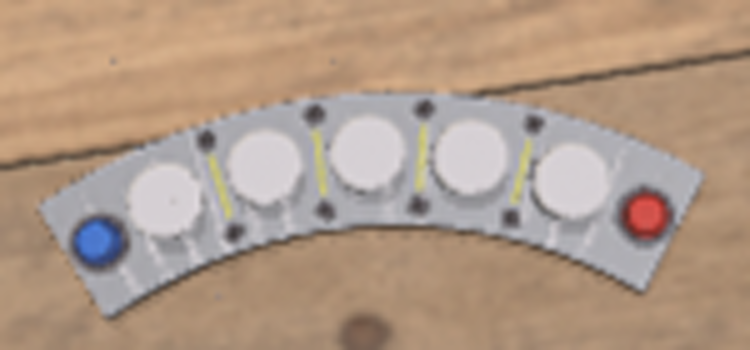

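View pics/side0z.png

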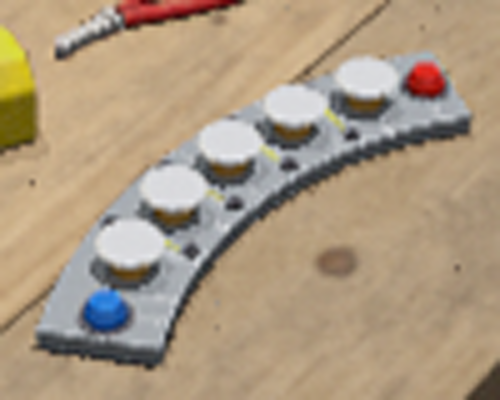

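Emit:
send_rows --claw -1 --pt "0 0 0 1" --pt "0 0 0 1" --pt "0 0 0 1" --pt "0 0 0 1" --pt "0 0 0 1" --pt "0 0 0 1" --pt "0 0 0 1" --pt "0 0 0 1" --pt "0 0 0 1" --pt "0 0 0 1" --pt "0 0 0 1" --pt "0 0 0 1" --pt "0 0 0 1" --pt "0 0 0 1" --pt "0 0 0 1" --pt "0 0 0 1" --pt "0 0 0 1" --pt "0 0 0 0.9"

```text
clock: 1.9
eef_pos: [0.1824, 0.4628, 0.2308]
tool_rot: [0.834, 0.551, -0.015, -0.018]
ft_force: [0.7, -0.1, -0.3]
grip_width: -0.0001
```

```bash
cat > st.py <<'E'
from h import *
from workcell import monitor,cams
from scipy.spatial.transform import Rotation as Ro
th=-.108; c0=np.array([.5752,.1342])
L=np.array([[-20.6,109.5],[-5.2,55.7],[0,0],[-5.2,-55.7],[-20.6,-109.5]])/1000
Rm=np.array([[np.cos(th),-np.sin(th)],[np.sin(th),np.cos(th)]])
P=L@Rm.T+c0
def show():
    o=monitor.get_obs();R=Ro.from_quat(o["tool_rot"]).as_matrix();e=o["eef_pos"]
    C=c0+Rm@[-.3,0]; v=e[:2]-C; phi=np.degrees(np.arctan2(v[1],v[0])-th)
    hd=np.degrees(np.arctan2(R[1,0],R[0,0]))
    print("t",o["clock"],"eef",e.round(4),"z-axis",R[:,2].round(4),"head",hd.round(2),"j",o["joint_pos"].round(3),"F",o["ft_force"].round(2),"gw",o["grip_width"])
    print("r_err mm",(np.linalg.norm(v)-.3)*1000,"phi",phi,"tangent head",phi+90+np.degrees(th))
    for k in range(5): 
        dl=R.T@np.array([*(P[k]-e[:2]),.040-e[2]]); print("pad",k+1,P[k].round(4),"tool shift mm",(dl*1000).round(1))
    return o,R
if __name__=="__main__": show()
E
python3 st.py
python3 - <<'E'
from workcell import cams
import cv2
p,d=cams.camera("side");cv2.imwrite("pics/side1.png",cv2.resize(p[230:384,270:450],None,fx=4,fy=3.8,interpolation=cv2.INTER_CUBIC))
E
```

```text
t 1.9 eef [0.1824 0.4628 0.2308] z-axis [-0.044   0.0136 -0.9989] head 66.95 j [1.167e+00 2.390e-01 1.000e-03 1.337e+00 4.600e-02 3.141e+00] F [ 0.68 -0.12 -0.31] gw -0.0001138133928382462
r_err mm 10.964154113519864 phi 113.89582383482262 tangent head 197.70787964740975
pad 1 [0.5665 0.2453] tool shift mm [-48.8 446.9 170.7]
pad 2 [0.576  0.1901] tool shift mm [-95.8 477.3 169.5]
pad 3 [0.5752 0.1342] tool shift mm [-147.6  498.4  168.8]
pad 4 [0.564  0.0794] tool shift mm [-202.4  509.6  168.6]
pad 5 [0.5429 0.0276] tool shift mm [-258.3  510.5  168.8]
```

View pics/side1.png

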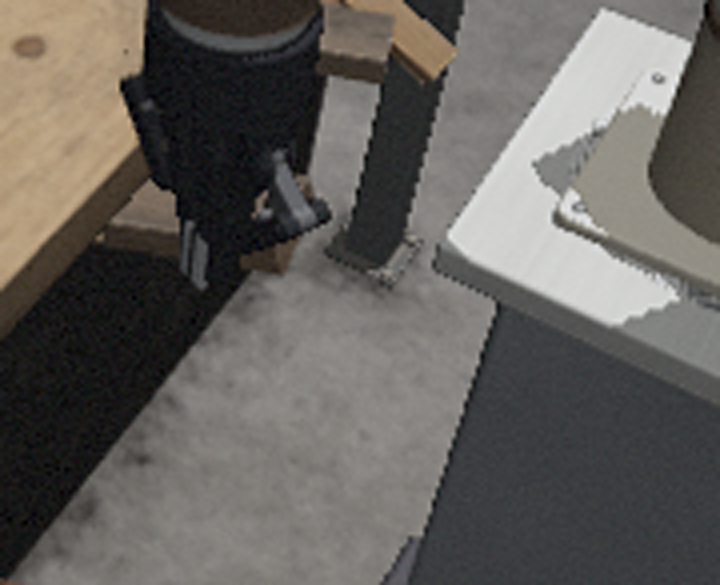

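Emit:
send_rows --pt "-0.016 0.032 0 0" --pt "-0.016 0.032 0 0" --pt "-0.016 0.032 0 0" --pt "-0.016 0.032 0 0" --pt "-0.016 0.032 0 0" --pt "-0.016 0.032 0 0" --pt "-0.016 0.032 0 0" --pt "-0.016 0.032 0 0" --pt "-0.016 0.032 0 0" --pt "-0.016 0.032 0 0" --pt "-0.016 0.032 0 0" --pt "-0.016 0.032 0 0" --pt "-0.016 0.032 0 0" --pt "-0.016 0.032 0 0" --pt "-0.016 0.032 0 0" --pt "0 0 0 0" --pt "0 0 0 0"

```text
clock: 3.65
eef_pos: [0.5295, 0.0542, 0.2096]
tool_rot: [0.834, 0.551, -0.015, -0.018]
ft_force: [-0.6, 1.1, 0.5]
grip_width: 0.0001
```

```bash
python3 st.py
```

```text
t 3.65 eef [0.5295 0.0542 0.2096] z-axis [-0.0451  0.0145 -0.9989] head 66.91 j [0.091 0.349 0.097 1.362 0.019 2.065] F [-0.64  1.08  0.53] gw 0.0001440278272593634
r_err mm -23.587568243581323 phi -17.79810872421276 tangent head 66.01394708837434
pad 1 [0.5665 0.2453] tool shift mm [191.1 -32.9 170.6]
pad 2 [0.576  0.1901] tool shift mm [144.1  -2.5 169.3]
pad 3 [0.5752 0.1342] tool shift mm [ 92.3  18.6 168.6]
pad 4 [0.564  0.0794] tool shift mm [ 37.5  29.8 168.3]
pad 5 [0.5429 0.0276] tool shift mm [-18.5  30.8 168.5]
```

Emit:
send_rows --pt "-0.006 0.01 0.02 0" --pt "-0.006 0.01 0.02 0" --pt "-0.0065 0.011 0.02 0" --pt "0 0 0.03 0" --pt "0 0 0.03 0" --pt "0 0 0.02 0" --pt "0 0 0.006 0" --pt "0 0 0 0.8" --pt "0 0 0 0" --pt "0 0 0 0"

```text
clock: 4.65
eef_pos: [0.5452, 0.0283, 0.0644]
tool_rot: [0.854, 0.519, -0.014, -0.017]
ft_force: [0.7, 0.5, 1.1]
grip_width: -0.0
```

```bash
python3 st.py;  python3 - <<'E'
from workcell import cams
from h import *
for n in("side","top"):
    p,d=cams.camera(n);i=cams.camera_info(n);np.savez(n+"2.npz",p=p,d=d,K=i["intrinsics"],T=i["T"])
    r=p[150:270,190:340] if n=="side" else p[170:270,140:300]
    cv2.imwrite(f"pics/{n}2.png",cv2.resize(r,None,fx=5,fy=5,interpolation=cv2.INTER_CUBIC))
E
```

```text
t 4.65 eef [0.5452 0.0283 0.0644] z-axis [-0.0414  0.0144 -0.999 ] head 62.56 j [ 0.043  0.487 -0.093  1.032  0.016  2.092] F [0.68 0.46 1.06] gw -3.3241939295190052e-06
r_err mm 1.8145764933135689 phi -21.07564842956654 tangent head 62.73640738302057
pad 1 [0.5665 0.2453] tool shift mm [202.5 -80.   26.6]
pad 2 [0.576  0.1901] tool shift mm [158.  -46.2  25.4]
pad 3 [0.5752 0.1342] tool shift mm [108.  -21.2  24.6]
pad 4 [0.564  0.0794] tool shift mm [54.2 -5.8 24.3]
pad 5 [0.5429 0.0276] tool shift mm [-1.6 -0.7 24.4]
```

View pics/side2.png

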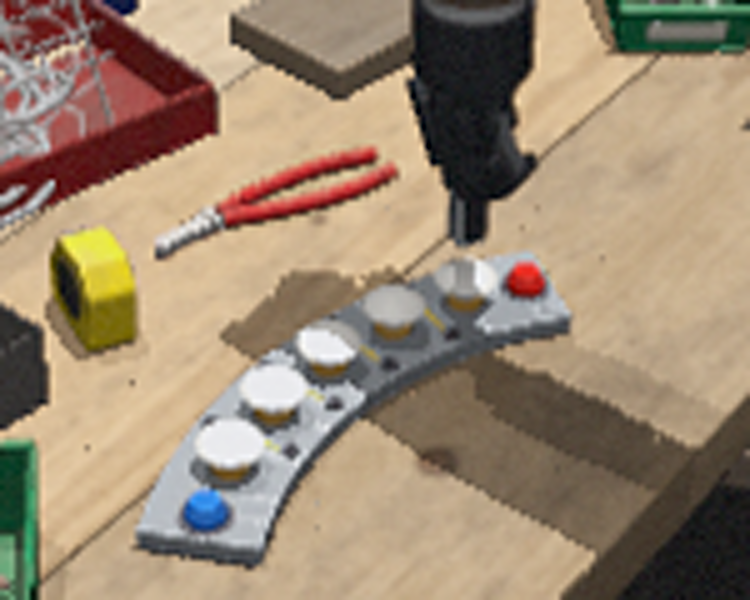

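View pics/top2.png

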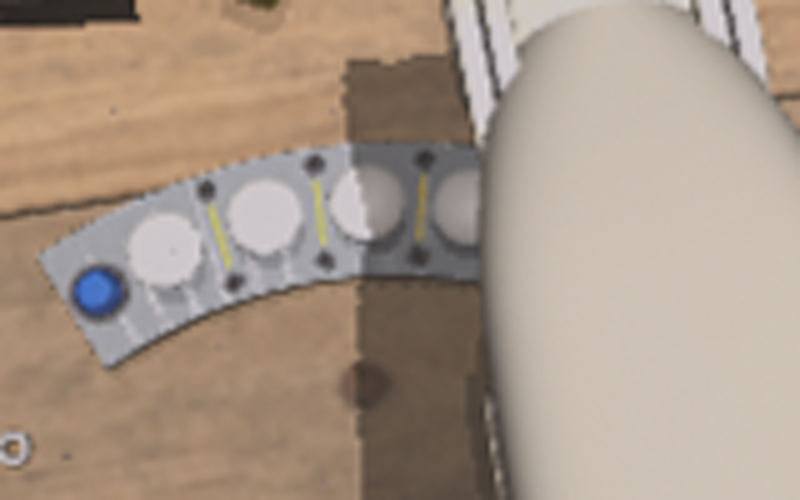

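Emit:
send_rows --pt "-0.0015 -0.0005 0.004 0" --pt "0 0 0.005 0" --pt "0 0 0.004 0" --pt "0 0 0.003 0" --pt "0 0 0.003 0" --pt "0 0 0.003 0" --pt "0 0 0.002 0" --pt "0 0 0 0" --pt "0 0 0 0"

```text
clock: 5.65
eef_pos: [0.5427, 0.0268, 0.0396]
tool_rot: [0.855, 0.518, -0.015, -0.017]
ft_force: [-1.2, 0.2, 2.9]
grip_width: 0.0005
```

```bash
python3 st.py;  python3 - <<'E'
from workcell import cams
from h import *
p,d,K,T=load("side2"); print(proj([.5452,.0283,.0644],K,T))
n="side"
p,d=cams.camera(n);i=cams.camera_info(n);np.savez(n+"3.npz",p=p,d=d,K=i["intrinsics"],T=i["T"])
cv2.imwrite(f"pics/{n}3.png",cv2.resize(p[180:240,250:320],None,fx=9,fy=9,interpolation=cv2.INTER_CUBIC))
print(proj([.5429,.0276,.044],K,T))
E
```

```text
t 5.65 eef [0.5427 0.0268 0.0396] z-axis [-0.0429  0.0141 -0.999 ] head 62.41 j [ 0.04   0.511 -0.127  0.975  0.016  2.093] F [-1.23  0.16  2.95] gw 0.0005313739669264299
r_err mm 0.212866222227992 phi -21.552347582154102 tangent head 62.25970823043301
pad 1 [0.5665 0.2453] tool shift mm [204.7 -80.    1.6]
pad 2 [0.576  0.1901] tool shift mm [160.2 -46.1   0.5]
pad 3 [0.5752 0.1342] tool shift mm [110.3 -20.9  -0.3]
pad 4 [0.564  0.0794] tool shift mm [56.5 -5.4 -0.6]
pad 5 [0.5429 0.0276] tool shift mm [ 0.8 -0.1 -0.4]
[282.74146499 197.89681129]
[283.1354847  203.15132166]
```

View pics/side3.png

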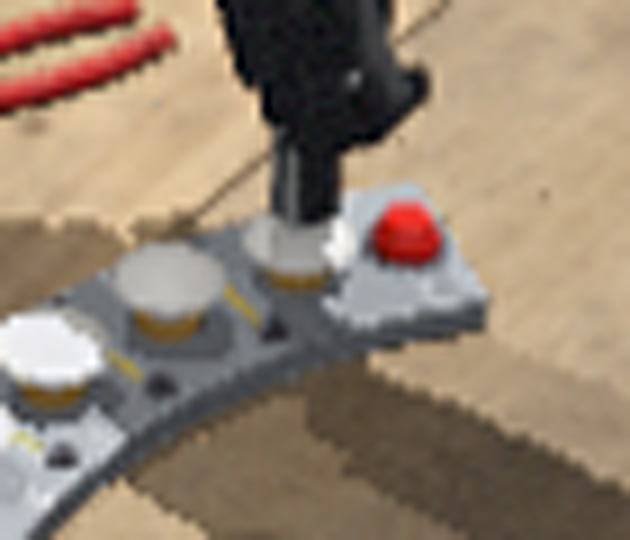

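Emit:
send_rows --pt "0.004 0 0 -0.2" --pt "0.004 0 0 -0.13" --pt "0.004 0 0 -0.13" --pt "0.004 0 0 -0.13" --pt "0.004 0 0 -0.13" --pt "0.004 0 0 -0.13" --pt "0.004 0 -0.0005 -0.13" --pt "0.004 0 0 -0.13" --pt "0.004 0 0 -0.13" --pt "0.004 0 0 -0.13" --pt "0.004 0 0 -0.13" --pt "0.004 0 0 -0.13" --pt "0.004 0 0 -0.13" --pt "0.004 0 0 -0.13" --pt "0 0 0 0" --pt "0 0 0 0"

```text
clock: 7.3
eef_pos: [0.5645, 0.0795, 0.04]
tool_rot: [0.802, 0.597, -0.012, -0.019]
ft_force: [0.5, 1.2, 1.9]
grip_width: 0.0001
```

```bash
python3 st.py;  python3 - <<'E'
from workcell import cams
from h import *
n="side"
p,d=cams.camera(n)
cv2.imwrite(f"pics/{n}4.png",cv2.resize(p[180:240,250:320],None,fx=9,fy=9,interpolation=cv2.INTER_CUBIC))
E
```

```text
t 7.3 eef [0.5645 0.0795 0.04  ] z-axis [-0.0419  0.0158 -0.999 ] head 73.27 j [ 0.129  0.554 -0.051  1.006  0.021  1.991] F [0.5  1.16 1.95] gw 9.496243329295085e-05
r_err mm 0.41256367486797174 phi -10.659347563614606 tangent head 73.1527082489725
pad 1 [0.5665 0.2453] tool shift mm [159.4 -45.7   2.5]
pad 2 [0.576  0.1901] tool shift mm [109.3 -20.7   1.2]
pad 3 [0.5752 0.1342] tool shift mm [55.5 -5.5  0.4]
pad 4 [0.564  0.0794] tool shift mm [-0.2 -0.4 -0. ]
pad 5 [0.5429 0.0276] tool shift mm [-55.9  -5.7   0.1]
```

View pics/side4.png

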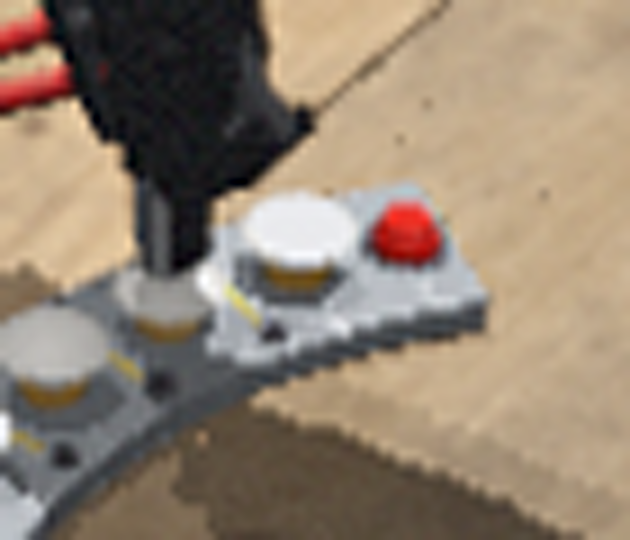

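Pad5 is back up and the tip dips pad4 on centre (around 165,290 in the crop). On to pad3.

Emit:
send_rows --pt "0.004 0 0 -0.18" --pt "0.004 0 0 -0.13" --pt "0.004 0 0 -0.13" --pt "0.004 0 0 -0.13" --pt "0.004 0 0 -0.13" --pt "0.004 0 0 -0.13" --pt "0.004 0 0.0005 -0.13" --pt "0.004 0 0 -0.13" --pt "0.004 0 0 -0.13" --pt "0.004 0 0 -0.13" --pt "0.004 0 0 -0.13" --pt "0.004 0 0 -0.13" --pt "0.004 0 0 -0.13" --pt "0.004 0 0 -0.13" --pt "0 0 0 0" --pt "0 0 0 0"

```text
clock: 8.95
eef_pos: [0.5756, 0.1343, 0.0397]
tool_rot: [0.743, 0.669, -0.01, -0.02]
ft_force: [1.3, 2.6, 2.2]
grip_width: 0.0004
```

```bash
python3 st.py;  python3 - <<'E'
from workcell import cams
from h import *
n="side"
p,d=cams.camera(n)
cv2.imwrite(f"pics/{n}5.png",cv2.resize(p[180:260,220:310],None,fx=7,fy=7,interpolation=cv2.INTER_CUBIC))
E
```

```text
t 8.95 eef [0.5756 0.1343 0.0397] z-axis [-0.0422  0.0159 -0.999 ] head 83.98 j [0.217 0.589 0.012 1.032 0.025 1.892] F [1.27 2.56 2.22] gw 0.0003740213970486356
r_err mm 0.36659290395646416 phi 0.03206469981094897 tangent head 83.84412051239805
pad 1 [0.5665 0.2453] tool shift mm [109.4 -20.6   1.9]
pad 2 [0.576  0.1901] tool shift mm [55.5 -5.4  0.6]
pad 3 [0.5752 0.1342] tool shift mm [-0.2 -0.4 -0.3]
pad 4 [0.564  0.0794] tool shift mm [-55.8  -5.8  -0.7]
pad 5 [0.5429 0.0276] tool shift mm [-109.6  -21.3   -0.6]
```

View pics/side5.png

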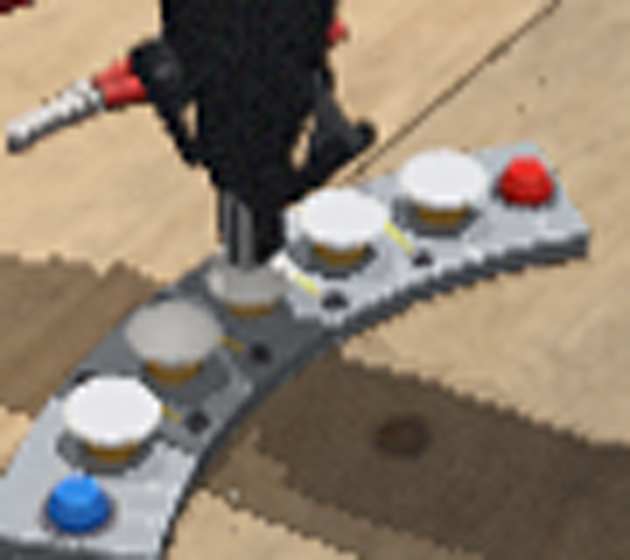

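Pad3 is dipped (crop 245,285); pads 4 and 5 are back up. On to pad2.

Emit:
send_rows --pt "0.004 0 0 -0.18" --pt "0.004 0 0 -0.13" --pt "0.004 0 0 -0.13" --pt "0.004 0 0 -0.13" --pt "0.004 0 0 -0.13" --pt "0.004 0 0 -0.13" --pt "0.004 0 0.0005 -0.13" --pt "0.004 0 0 -0.13" --pt "0.004 0 0 -0.13" --pt "0.004 0 0 -0.13" --pt "0.004 0 0 -0.13" --pt "0.004 0 0 -0.13" --pt "0.004 0 0 -0.13" --pt "0.004 0 0 -0.13" --pt "0 0 0 0" --pt "0 0 0 0"

```text
clock: 10.6
eef_pos: [0.5763, 0.1903, 0.04]
tool_rot: [0.677, 0.735, -0.009, -0.021]
ft_force: [0.5, 1.9, 2.6]
grip_width: 0.0002
```

```bash
python3 st.py
```

```text
t 10.6 eef [0.5763 0.1903 0.04  ] z-axis [-0.0425  0.016  -0.999 ] head 94.68 j [0.305 0.614 0.06  1.052 0.028 1.793] F [0.51 1.9  2.58] gw 0.000221533569910618
r_err mm 0.2878115436027451 phi 10.725483772658473 tangent head 94.53753958524558
pad 1 [0.5665 0.2453] tool shift mm [55.6 -5.2  1.3]
pad 2 [0.576  0.1901] tool shift mm [-0.1 -0.3 -0. ]
pad 3 [0.5752 0.1342] tool shift mm [-55.8  -5.7  -0.9]
pad 4 [0.564  0.0794] tool shift mm [-109.5  -21.4   -1.3]
pad 5 [0.5429 0.0276] tool shift mm [-159.4  -46.6   -1.2]
```

Emit:
send_rows --pt "0.004 0 0 -0.18" --pt "0.004 0 0 -0.13" --pt "0.004 0 0 -0.13" --pt "0.004 0 0 -0.13" --pt "0.004 0 0.0005 -0.13" --pt "0.004 0 0 -0.13" --pt "0.004 0 0 -0.13" --pt "0.004 0 0 -0.13" --pt "0.004 0 0 -0.13" --pt "0.004 0 0.001 -0.13" --pt "0.004 0 0 -0.13" --pt "0.004 0 0 -0.13" --pt "0.004 0 0 -0.13" --pt "0.004 0 0 -0.13" --pt "0 0 0 0" --pt "0 0 0 0" --pt "0 0 0 0"

```text
clock: 12.3
eef_pos: [0.5665, 0.2452, 0.0396]
tool_rot: [0.606, 0.795, -0.007, -0.022]
ft_force: [-0.4, 1.2, 1.6]
grip_width: -0.0
```

```bash
python3 st.py;  python3 - <<'E'
from workcell import cams
from h import *
for n,r in(("side",(slice(180,270),slice(200,310))),("top",(slice(170,270),slice(140,300)))):
    p,d=cams.camera(n)
    cv2.imwrite(f"pics/{n}6.png",cv2.resize(p[r],None,fx=5,fy=5,interpolation=cv2.INTER_CUBIC))
E
```

```text
t 12.3 eef [0.5665 0.2452 0.0396] z-axis [-0.0432  0.0158 -0.9989] head 105.38 j [0.393 0.632 0.091 1.064 0.031 1.695] F [-0.44  1.21  1.57] gw -2.8287094943725717e-06
r_err mm 0.016449519348260555 phi 21.384451486894452 tangent head 105.19650729948155
pad 1 [0.5665 0.2453] tool shift mm [ 0.1  0.1 -0.4]
pad 2 [0.576  0.1901] tool shift mm [-55.6  -5.4  -1.7]
pad 3 [0.5752 0.1342] tool shift mm [-109.3  -21.1   -2.5]
pad 4 [0.564  0.0794] tool shift mm [-159.1  -46.5   -2.9]
pad 5 [0.5429 0.0276] tool shift mm [-203.5  -80.6   -2.8]
```

View pics/side6.png

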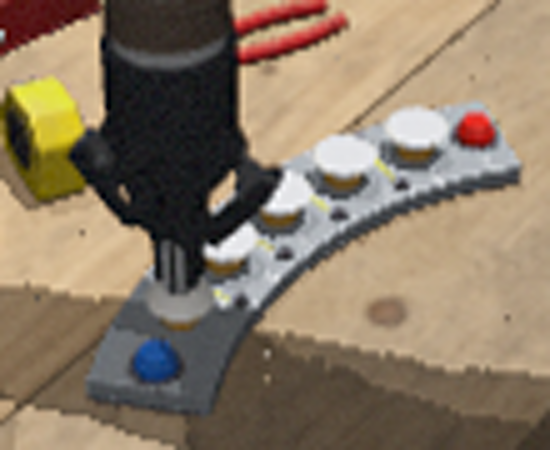

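View pics/top6.png

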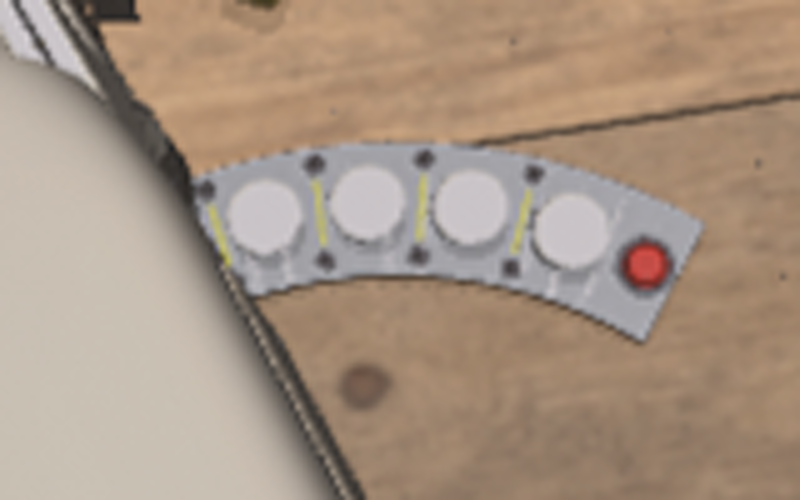

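The tip holds pad1 dipped (side crop 180,305), the other four pads are up, and both markers are in place. I'm handing in.

```bash
python3 -c "
from workcell import order;print(order.job_done())"
```

```text
the job is handed in; nothing more can be done
None
```

I stroked the shut fingertips along the row from pad5 (next to the red marker) to pad1 (next to the blue marker). The fingertips stayed at about 40 mm above the bench the whole way, roughly 4 mm below the pads' rest height. The job was handed in at about 12 s with pad1 still held down.

**Last checks:**
- **Height and position:** the tip was at z = 39.6 mm, within about 0.2 mm of pad1's estimated centre. The pads themselves were located only to about 2 mm.
- **Dip depth:** it is inferred from tip height. The upward force read 1.6 to 2.9 N at the pads. That is consistent with a few millimetres of dip, but force noise of about 1 N means it is not a precise check.
- **Pictures:** the final views show pads 2 to 5 back up and pad1 dipped. Both markers and the tools in view had not moved.

**What did not go as planned:** while I was turning the gripper at the start, joint 6 reached the end of its range, at 3.141 rad against a stated range of 3.14. The joint was held there, leaving the tool tilted by about 2.6° for the rest of the job. This changes the height at the fingertip edges by about 0.5 mm.

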